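# Dial the fastener organiser to the brass screws

### The job

The next shelf is fixed with brass screws. Turn the clear lid of the round fastener organiser by its blue bar grip until the blue-framed opening is centred over the compartment with the brass-coloured screws, then let go of it. Do not move or tip the jar standing nearby.

Things in the scene. Friction and masses are not known exactly. Their poses are not given: they have to be found in the camera images.
- lid: Clear lid, 180 mm across, on a fixed round white organiser, stays where left (0.08 N m, either way, no clicks). Origin: turning axis at lid underside, 40 mm above shelf; z up, x to the opening. Disc 4 mm thick, grey hub (radius 31) top 5 mm above origin; on it, centred, an blue bar grip, 52 mm along x, 14 mm thick along y, top 40 mm above origin. Nothing else rises over the hub.
- opening (a point): Middle of the lid's one opening, a ring-sector hole framed in blue that turns with the lid: 57 mm from the turning axis, 2 mm above the lid's underside. The hole reaches from 32 to 81 mm from the axis and is 28 degrees wide; the frame is 3 degrees more on each side. At the start it lies near a divider between two compartments.
- brass_screws: Yellow brass-coloured screws, about 25 mm long, fixed in the middle of one of seven equal compartments (51.4 degrees each) seen through the clear lid. Origin: compartment floor at its middle, 57 mm from the turning axis, 4 mm above the shelf; at most 1.5 rad of lid turning from the start, to either side. Others hold black screws, red plugs, green pegs or nothing.
- jar: Bystander: closed amber jar with grey cap, 60 mm across, 85 mm tall, loose on the shelf to the left or right of the organiser. Origin: centre of its underside; z up. A cream plug adapter (about 80 x 40 x 28 mm) lies on the organiser's other side and a screwdriver beyond it; neither is needed.
Mind the look-alikes: they are no part of the job. There is more than one size of the part that bears lid; the job needs the middle-sized.

How it is judged:
By the outcome, as a careful person would: the job done as asked, in the order asked, and still so for the second after the job is handed in, with the robot touching nothing.
It also fails if it takes over 32 s, if anything falls off the work surface, if the arm or the gripper's body presses on something with over 40 N, if the wrist force passes 120 N, or if a joint passes its speed limit or range.

### The arm

A 7-joint arm with a two-finger parallel gripper is mounted at the origin on the work surface. World frame = base frame: x ahead of the robot, y to its left, z up, the work surface at z = 0. Lengths are in m, angles in rad, forces in N, time in s.
With the tool pointing down it reaches from about 0.425 to 0.8 m from the base axis. Payload 8.3 kg.
Tool frame: the origin (TCP) lies midway between the tips of the shut fingers; the grasp point (between the pads) lies 19 mm behind it; z points along the fingers, y is the direction in which the jaws open and shut (so a half turn about z gives the same grasp; the last joint's range is limited). The gripper opens to 85 mm and grips with 20 to 120 N. Pads are 22 mm wide; open, the fingers measure 114 mm over their backs; the gripper's body (76 mm by 85 mm) begins 54 mm behind the grasp point. The pads swing forward as they close: fully open they stand 13 mm farther back than shut.
Start: joints at [1.044, 0.383, 0.016, 1.37, -0.006, 1.388, -0.046], TCP at [0.28, -0.559, 0.231] pointing down, gripper open.
Joint ranges: [-2.95, 2.95], [-0.25, 2.06], [-1.52, 1.56], [0.18, 2.33], [-1.44, 4.58], [0.02, 2.06], [-3.01, 3.01]. Speed limits (rad/s): [2.39, 2.39, 3.01, 3.01, 3.14, 3.14, 3.14].

### API

Orientations are given as a unit quaternion [w, x, y, z].
In Python, from bench import manip gives the robot as it stands.
- The arm moves only by the tool apply_moves, never from a script. Its argument "deltas" is text: rows parted by semicolons, each of 7 numbers parted by spaces: the gripper command: -1 is fully open, 1 is shut, values between are in proportion, then the shift along the world's x, y, z in mm, then the turn, a rotation vector about the world's x, y, z in degrees. In form: gripper tx ty tz wx wy wz; .... A call has exactly 5 rows; each row shifts and turns the pose as measured when the row begins; what a row does not reach is not made up. A row lasts 1/8 s, in which the tool goes at most 62.5 mm and 10.7 degrees, less where a joint would pass 70% of its speed; a pose out of reach is approached as far as the arm can. A call is refused whole if a number of a shift passes 62.5 or a number of a turn 10.7, either way. A call with a gripper value outside its range is refused whole. The fingers move at their own pace and stop on an object; "newtons" is the grip in N (left out, the last holds). Time passes only in rows, so rows that do not move let the fingers close, or fill a call up. It gives the time, the measured TCP pose, the force and the opening at its end, in the units of the state.
- manip.observe(): the state, without advancing time (a new reading comes with each control period).
- manip.camera(name): name is "side" or "top" or "wrist"; returns the picture (384x512x3 uint8, blue, green, red); there is no depth.
- manip.camera_model(name): a dict with "fx", "fy", "cx", "cy" (pixels), "k1" (the pictures are not rectified: a ray, as slopes to the right and down, at radius r is drawn at 1 + k1 r^2 times it, then the intrinsics apply), "R" (3x3) and "t" (3): a world point X has camera coordinates R X + t; the wrist camera has in their place "hand_eye" (4x4, takes a point from camera to tool coordinates, whose origin is the TCP and whose axes are the flange's). Camera axes: x right, y down, z forward; pixel columns grow to the right and rows downward; lengths in m; the calibration is good to about 2 mm. A picture is of the moment at which its call begins: read the wrist's pose just before it. camera_model takes no time and is no camera call.
- manip.hand_in(): hands the job in, once; it reports no verdict.
The state is a dict: "clock": time; "joints": joint angles; "joint_velocities": joint speeds; "effort": joint torques, N m; "tool_pos": TCP position; "orientation": TCP orientation; "contact_force": force on the tool from outside, world axes, zero at the start; "ft_torque": the same for the moment, N m; "width": opening from 0.0 (shut) to 1.0 (fully open).
Only numpy, scipy, OpenCV 4.12 (cv2) and the standard library are available. Lean on these libraries where they do the work, as an engineer would, in place of code of your own. Each camera call takes 0.05 s, during which the arm holds its last target.

## Working session

There is one attempt and no reset: what is moved stays moved. The work goes in short steps, Python scripts to look and compute and a tool call to move; the robot and the scene stay as the last step left them, time stands still between calls to the robot, and variables do not carry over. Pictures are saved under pics/ and viewed, and the job is handed in when it is done.

Besides the shell and the picture viewer there is one more tool, called after "Emit:" as name(argument=value, ...), one argument or row to a line, values as JSON. apply_moves: Moves the arm, as the interface text tells. Its arguments: {"type":"object","properties":{"deltas":{"type":"string"},"newtons":{"type":"number"}},"required":["deltas"]}

```bash
mkdir -p pics; python3 - <<'E'
from bench import manip
import cv2
print(manip.observe())
for n in ("top","side"):
    cv2.imwrite(f"pics/{n}0.png",manip.camera(n)); m=manip.camera_model(n); print(n,m)
print(manip.camera_model("wrist"))
E
```

```text
{'clock': 0.0, 'joints': array([ 1.04407695,  0.38425298,  0.01636957,  1.3711964 , -0.00632796,
        1.38816613, -0.04651662]), 'joint_velocities': array([ 0.00087479,  0.00253646,  0.0008452 ,  0.00071159,  0.00057998,
       -0.00023182,  0.00021804]), 'effort': array([-2.02455396e-06, -6.27602935e+01,  8.44281390e-01, -3.71825123e+01,
        1.66399672e-02,  1.42503888e-02, -3.01094701e-05]), 'tool_pos': array([ 0.27941905, -0.55849146,  0.23025043]), 'orientation': array([-9.59982268e-04,  9.73223511e-01,  2.29858701e-01, -2.30614170e-04]), 'contact_force': array([ 0.16798533,  0.12107999, -0.42852178]), 'ft_torque': array([-0.02531072,  0.0380502 , -0.00504246]), 'width': 1.0011005114531422}
top {'fx': 401.7155165882148, 'fy': 401.7155165882148, 'cx': 255.0254712141098, 'cy': 188.9250539526835, 'k1': -0.019854941348503224, 'R': array([[-0.10379105, -0.99459752, -0.00178811],
       [-0.97330525,  0.1019388 , -0.20563406],
       [ 0.2047054 , -0.0196026 , -0.97862732]]), 't': array([0.04164956, 0.58572967, 0.8524406 ])}
side {'fx': 364.72477326390856, 'fy': 364.72477326390856, 'cx': 253.04105983252322, 'cy': 191.94169127051657, 'k1': -0.061984880006233006, 'R': array([[-0.95878856, -0.28341505, -0.02001037],
       [-0.13158272,  0.50535516, -0.85282012],
       [ 0.2518144 , -0.81504115, -0.52182127]]), 't': array([0.5632389 , 0.12840884, 0.90398618])}
{'fx': 328.688384360687, 'fy': 328.688384360687, 'cx': 256.4263810208476, 'cy': 186.48810176022565, 'k1': -0.02670457219788485, 'hand_eye': array([[ 9.02055349e-05, -9.54967680e-01, -2.96709829e-01,
         7.65531902e-02],
       [ 9.99998300e-01,  6.32667073e-04, -1.73223525e-03,
        -6.33399932e-04],
       [ 1.84194722e-03, -2.96709168e-01,  9.54966113e-01,
        -1.43479094e-01],
       [ 0.00000000e+00,  0.00000000e+00,  0.00000000e+00,
         1.00000000e+00]])}
```

View pics/top0.png

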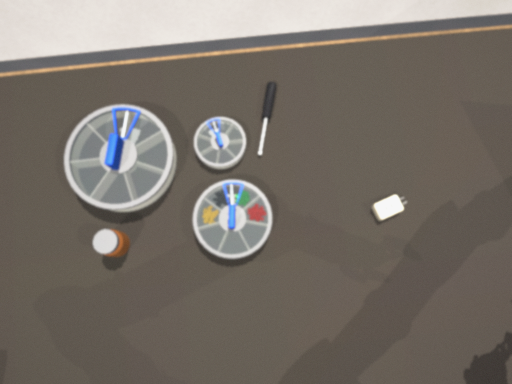

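View pics/side0.png

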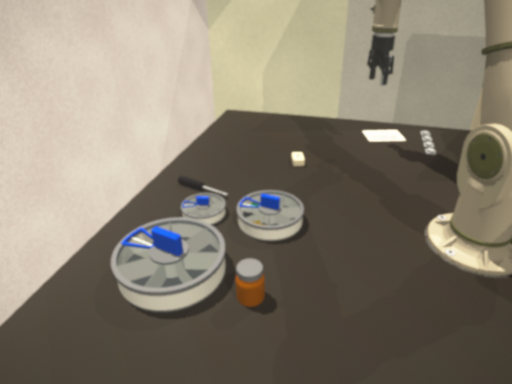

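Three organisers in the top view: large (120,157), small (220,142), middle-sized (232,218). The middle one fits: it is the middle size and the only one with coloured contents, with brass at about (210,215). The jar is at (109,243). I'll confirm that with a crop and measure.

```bash
cat > h.py <<'E'
import numpy as np, cv2
def ray(m,uv):
    d=np.array([[(uv[0]-m["cx"])/m["fx"],(uv[1]-m["cy"])/m["fy"]]])
    p=d.copy()
    for _ in range(20):
        p=d/(1+m["k1"]*(p**2).sum())
    v=np.array([p[0,0],p[0,1],1.]); R=m["R"]; return -R.T@m["t"], R.T@v
def onplane(m,uv,z):
    o,v=ray(m,uv); return o+v*(z-o[2])/v[2]
def proj(m,X):
    c=m["R"]@np.asarray(X,float)+m["t"]; s=c[:2]/c[2]; s=s*(1+m["k1"]*(s@s)); return np.array([m["fx"]*s[0]+m["cx"],m["fy"]*s[1]+m["cy"]])
def wristmodel(m,pos,q):
    from scipy.spatial.transform import Rotation as Ro
    Rt=Ro.from_quat([q[1],q[2],q[3],q[0]]).as_matrix(); H=m["hand_eye"]
    Rc=Rt@H[:3,:3]; tc=Rt@H[:3,3]+pos
    m=dict(m); m["R"]=Rc.T; m["t"]=-Rc.T@tc; return m
E
python3 - <<'E'
from bench import manip
import cv2,numpy as np
from h import *
a=cv2.imread("pics/top0.png"); m=manip.camera_model("top")
cv2.imwrite("pics/crop0.png",cv2.resize(a[170:270,180:290],None,fx=6,fy=6,interpolation=cv2.INTER_CUBIC)[:600,:660])
s=cv2.imread("pics/side0.png")
cv2.imwrite("pics/crops0.png",cv2.resize(s[175:250,220:320],None,fx=7,fy=7,interpolation=cv2.INTER_CUBIC))
h=cv2.cvtColor(a,cv2.COLOR_BGR2HSV)
roi=np.zeros(a.shape[:2],np.uint8); cv2.circle(roi,(232,218),36,255,-1)
def cen(lo,hi,img=h,r=roi):
    k=cv2.inRange(img,lo,hi)&r; M=cv2.moments(k,True); return M["m10"]/M["m00"],M["m01"]/M["m00"],M["m00"]
y=cen((15,90,90),(35,255,255)); r1=cen((165,90,60),(180,255,255)); g=cen((50,90,40),(85,255,255))
print("brass",y,onplane(m,y[:2],.008),"red",r1,onplane(m,r1[:2],.008),"green",g,onplane(m,g[:2],.008))
for z in(.04,.044): print(onplane(m,(193,218),z),onplane(m,(272,218),z),onplane(m,(232,180),z),onplane(m,(232,258),z))
E
```

```text
Traceback (most recent call last):
ZeroDivisionError: float division by zero
```

View pics/crop0.png

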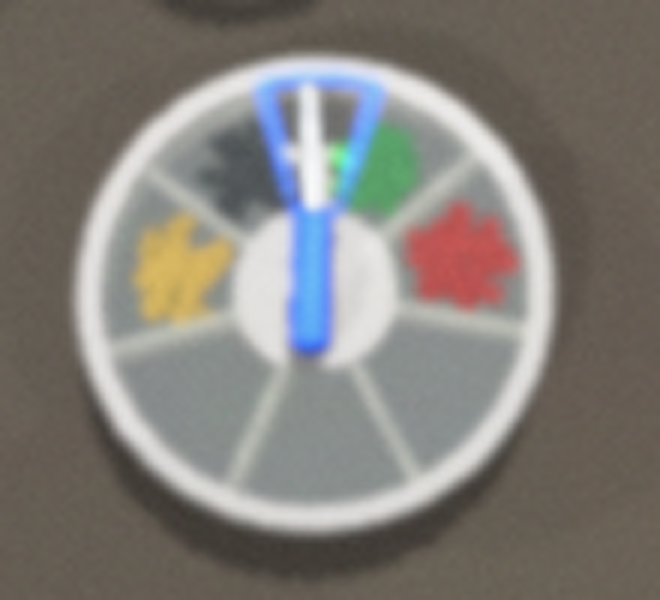

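View pics/crops0.png

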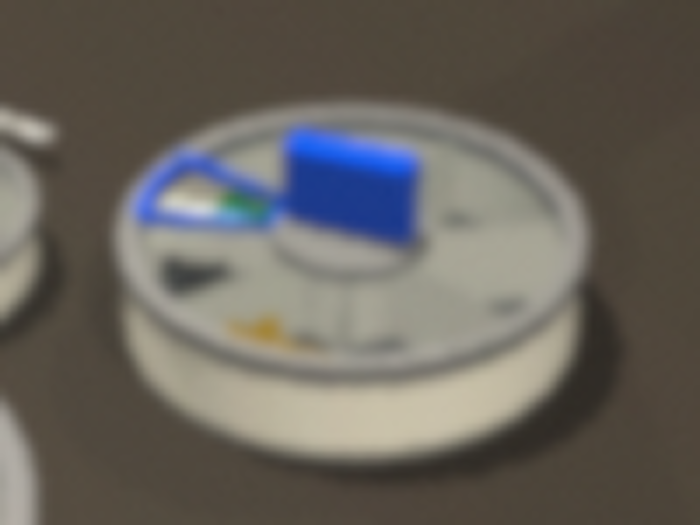

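The crop confirms it. The middle organiser's opening is over the black/green divider and the brass screws are two compartments to the left in the image (CCW from above, about 77°). The white strip seen through the opening is that divider.

```bash
cat > meas.py <<'E'
from bench import manip
import cv2,numpy as np
from h import *
a=cv2.imread("pics/top0.png"); m=manip.camera_model("top")
h=cv2.cvtColor(a,cv2.COLOR_BGR2HSV); hh=h.astype(int)
roi=np.zeros(a.shape[:2],np.uint8); cv2.circle(roi,(232,218),38,255,-1)
def mask(lo,hi): return cv2.inRange(h,lo,hi)&roi
def cen(k): M=cv2.moments(k,True); return M["m10"]/M["m00"],M["m01"]/M["m00"],M["m00"]
for n,lo,hi,z in (("brass",(12,80,80),(35,255,255),.008),("red",(165,70,50),(180,255,255),.008),("red0",(0,70,50),(8,255,255),.008),("green",(50,70,40),(85,255,255),.008)):
    k=mask(lo,hi)
    if k.any(): c=cen(k); print(n,c,onplane(m,c[:2],z).round(4))
b=mask((100,130,100),(125,255,255))
ys,xs=np.nonzero(b)
grip=[(x,y) for x,y in zip(xs,ys) if y>205.5]
P=np.array([onplane(m,p,.08)[:2] for p in grip]); c=P.mean(0); u,s,v=np.linalg.svd(P-c); print("grip",c,np.degrees(np.arctan2(*v[0][::-1])),(P-c)@v[0].T.min() if 0 else np.ptp((P-c)@v[0]),np.ptp((P-c)@v[1]))
fr=np.array([onplane(m,(x,y),.044)[:2] for x,y in zip(xs,ys) if y<202]); print("frame mean",fr.mean(0),"n",len(fr))
# outer rim: white, threshold against dark table
g=cv2.GaussianBlur(a,(3,3),0).max(2); roi2=np.zeros_like(roi); cv2.circle(roi2,(232,219),46,255,-1)
w=((g>150)&(roi2>0)).astype(np.uint8)
cs,_=cv2.findContours(w,cv2.RETR_EXTERNAL,cv2.CHAIN_APPROX_NONE); ct=max(cs,key=cv2.contourArea)
for z in (.04,.046):
    Q=np.array([onplane(m,p[0],z)[:2] for p in ct]); 
    (A,B),ax,an=cv2.fitEllipse((Q*1000).astype(np.float32)); print("rim",z,A,B,ax)
E
python3 meas.py
```

```text
brass (209.11702127659575, 214.67021276595744, 188.0) [0.5471 0.0945 0.008 ]
red (263.0, 218.0, 1.0) [ 0.5259 -0.032   0.008 ]
red0 (256.3766233766234, 212.63636363636363, 231.0) [ 0.5403 -0.0178  0.008 ]
green (243.125, 197.90178571428572, 112.0) [0.5791 0.0101 0.008 ]
grip [0.52541582 0.03835922] 172.53151436730943 0.04880652980575492 0.012047785213254506
frame mean [0.58404984 0.03421477] n 52
rim 0.04 530.2911376953125 39.56757354736328 (181.13418579101562, 181.4400177001953)
rim 0.046 529.4359741210938 39.2977180480957 (179.9460906982422, 180.24990844726562)
```

Emit:
apply_moves(
  deltas="-1 23 55 0 0 0 -6; -1 23 55 0 0 0 -6; -1 23 55 0 0 0 -6; -1 23 55 0 0 0 -6; -1 23 55 0 0 0 -6",
  newtons=40,
)

```text
clock: 0.72
tool_pos: [0.392, -0.2787, 0.2267]
orientation: [-0.003, 0.999, -0.043, -0.002]
contact_force: [1.0, -0.4, 0.5]
width: 0.996
```

Emit:
apply_moves(
  deltas="-1 22 55 0 0 0 -1; -1 22 55 0 0 0 0; -1 22 55 0 0 0 0; -1 22 55 0 0 0 0; -1 22 55 0 0 0 0",
)

```text
clock: 1.35
tool_pos: [0.503, 0.0057, 0.226]
orientation: [-0.002, 0.999, -0.053, -0.002]
contact_force: [1.1, -0.5, 0.4]
width: 1.0
```

Emit:
apply_moves(
  deltas="-1 10 40 -10 0 0 0; -1 0 0 0 0 0 0; -1 0 0 0 0 0 0; -1 0 0 0 0 0 0; -1 0 0 0 0 0 0",
)

```text
clock: 1.98
tool_pos: [0.5128, 0.0497, 0.2149]
orientation: [-0.003, 0.999, -0.051, -0.003]
contact_force: [0.3, -0.3, 0.1]
width: 1.0
```

```bash
python3 - <<'E'
from bench import manip
import cv2,pickle
s=manip.observe(); im=manip.camera("wrist"); cv2.imwrite("pics/w1.png",im); pickle.dump(s,open("w1.pkl","wb")); print(s)
E
```

```text
{'clock': 1.975, 'joints': array([ 0.22977236,  0.18823467, -0.43699792,  1.67306016,  0.0751358 ,
        1.30330026, -1.89275773]), 'joint_velocities': array([ 0.01011204, -0.00325203,  0.0074779 ,  0.00073537, -0.00124128,
        0.00079396,  0.00281959]), 'effort': array([-3.32943387e-01, -4.60691321e+01, -2.90246241e+00, -3.62449300e+01,
       -5.16781036e-02,  2.52117554e-02,  4.78641814e-04]), 'tool_pos': array([0.51276068, 0.04965896, 0.21490309]), 'orientation': array([-0.00268889,  0.99870971, -0.05060822, -0.00323897]), 'contact_force': array([ 0.34408764, -0.30735603,  0.09113822]), 'ft_torque': array([ 0.05203222, -0.03442914,  0.00079473]), 'width': 1.000008984223427}
```

View pics/w1.png

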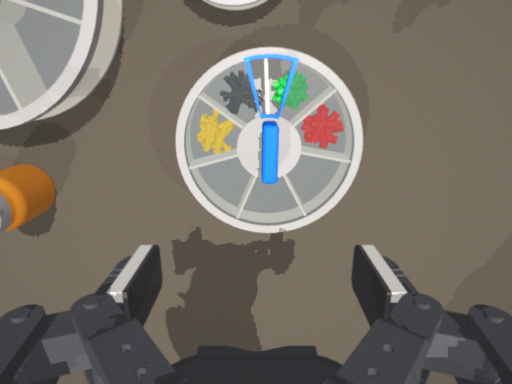

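The wrist view shows the middle organiser centred at about (269,140), grip (270,153), opening (269,85), brass (214,132), and the jar well away at (20,195). Now measuring.

```bash
cat > mw.py <<'E'
import sys,pickle
from bench import manip
from h import *
def run(tag,c0,R):
    s=pickle.load(open(tag+".pkl","rb")); a=cv2.imread(f"pics/{tag}.png")
    m=wristmodel(manip.camera_model("wrist"),s["tool_pos"],s["orientation"])
    h=cv2.cvtColor(a,cv2.COLOR_BGR2HSV); roi=np.zeros(a.shape[:2],np.uint8); cv2.circle(roi,c0,R,255,-1)
    k=lambda lo,hi: cv2.inRange(h,lo,hi)&roi
    g=a.max(2); w=((g>140)&(roi>0)).astype(np.uint8)
    ct=max(cv2.findContours(w,cv2.RETR_EXTERNAL,cv2.CHAIN_APPROX_NONE)[0],key=cv2.contourArea)
    Q=np.array([onplane(m,p[0],.044)[:2] for p in ct]); (A,B),ax,_=cv2.fitEllipse((Q*1000).astype(np.float32)); C=np.array([A,B])/1000
    print("rim centre",C,ax)
    def rep(n,kk,z):
        M=cv2.moments(kk,True); p=(M["m10"]/M["m00"],M["m01"]/M["m00"]); X=onplane(m,p,z)[:2]; d=X-C
        print(n,np.round(p,1),X.round(4),"r",np.hypot(*d).round(4),"ang",np.degrees(np.arctan2(d[1],d[0])).round(2)); 
    rep("brass",k((15,120,90),(35,255,255)),.010); rep("red",k((170,120,60),(180,255,255))|k((0,120,60),(8,255,255)),.010); rep("green",k((50,120,40),(85,255,255)),.010)
    b=k((100,150,90),(125,255,255)); cv2.imwrite(f"pics/{tag}b.png",b)
    # split frame/grip by opening
    n,l,st,ce=cv2.connectedComponentsWithStats(cv2.morphologyEx(b,cv2.MORPH_OPEN,np.ones((9,9),np.uint8)))
    i=1+np.argmax(st[1:,4]); gr=(l==i).astype(np.uint8)*255; r=cv2.minAreaRect(np.argwhere(gr)[:,::-1].astype(np.float32)); print("gripblob",r)
    top=k((100,150,215),(125,255,255))&cv2.dilate(gr,np.ones((5,5)))
    for nm,mk,z in(("top",top,.08),("blob",gr,.08)):
        P=np.array([onplane(m,p[::-1],z)[:2] for p in np.argwhere(mk)])
        if len(P)<20: continue
        r=cv2.minAreaRect((P*1000).astype(np.float32)); v=np.linalg.svd(P-P.mean(0))[2][0]; print(nm,"rect",r,"pca ang",np.degrees(np.arctan2(v[1],v[0])))
    fr=b&~cv2.dilate(gr,np.ones((7,7),np.uint8)); pts=np.argwhere(fr)[:,::-1]
    P=np.array([onplane(m,p,.044)[:2] for p in pts])-C; rr=np.hypot(*P.T); an=np.degrees(np.arctan2(P[:,1],P[:,0])); mid=np.degrees(np.angle(np.exp(1j*np.radians(an)).mean()))
    da=(an-mid+180)%360-180
    for lo,hi in((.045,.055),(.055,.065),(.065,.075)):
        q=da[(rr>lo)&(rr<hi)&(abs(da)<30)]
        if len(q): print("frame band",lo,"mid",(mid+(np.median(q[q>0])+np.median(q[q<0]))/2).round(2),"half",((np.median(q[q>0])-np.median(q[q<0]))/2).round(2))
    return m,C
if __name__=="__main__":
    m,C=run(sys.argv[1],(int(sys.argv[2]),int(sys.argv[3])),int(sys.argv[4]))
    if sys.argv[1]=="w1":
        for n,p,q in(("bk/br",(199,96),(234,123)),("br/e",(188,154),(236,149)),("e/e",(238,216),(256,178)),("e/e2",(304,213),(285,178)),("e/red",(350,161),(301,150)),("red/gr",(336,91),(297,122))):
            for z in(.03,.038):
                d=onplane(m,p,z)[:2]-C; print(n,z,np.degrees(np.arctan2(d[1],d[0])).round(1),end=" ")
            print()
E
python3 mw.py w1 269 140 100
```

```text
rim centre [0.52830475 0.03856007] (180.879638671875, 181.05517578125)
brass [213.9 132.7] [0.5431 0.0943] r 0.0577 ang 75.15
red [321.7 126.9] [ 0.5378 -0.0193] r 0.0587 ang -80.69
green [290.5  90.2] [0.5781 0.0107] r 0.0571 ang -29.26
gripblob ((269.5, 152.0), (60.0, 15.0), 90.0)
top rect ((528.81396484375, 38.53929901123047), (12.92741870880127, 50.9527473449707), 83.0257339477539) pca ang 173.47498431147
blob rect ((530.4850463867188, 38.578125), (12.999090194702148, 52.447139739990234), 84.49311828613281) pca ang 173.99728251219796
frame band 0.045 mid -6.48 half 15.63
frame band 0.055 mid -6.38 half 15.67
frame band 0.065 mid -6.57 half 15.59
bk/br 0.03 49.0 bk/br 0.038 48.3 
br/e 0.03 90.9 br/e 0.038 89.9 
e/e 0.03 152.0 e/e 0.038 151.4 
e/e2 0.03 -157.8 e/e2 0.038 -157.5 
e/red 0.03 -107.0 e/red 0.038 -106.1 
red/gr 0.03 -56.8 red/gr 0.038 -55.9
```

```bash
python3 -c "
import cv2;a=cv2.imread('pics/w1.png');cv2.imwrite('pics/w1c.png',cv2.resize(a[45:235,170:370],None,fx=3.1,fy=3.1,interpolation=cv2.INTER_CUBIC))"
```

```text
(no output)
```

View pics/w1c.png

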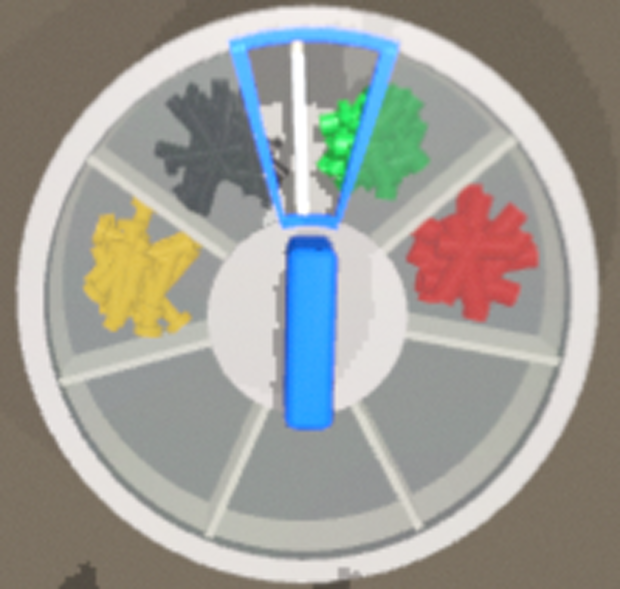

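Axis is at about (0.5285, 0.0387), opening at −6.45°, and the brass compartment middle at 73.8° (dividers, red and green agree; brass centroid gives 75°). Turn is about +80.3°. Descending onto the grip.

Emit:
apply_moves(
  deltas="-1 16 -11 -10 0 0 -0.6; -1 0 0 -40 0 0 0; -1 0 0 -40 0 0 0; -1 0 0 0 0 0 0; -1 0 0 0 0 0 0",
)

```text
clock: 2.65
tool_pos: [0.5309, 0.0347, 0.1262]
orientation: [-0.002, 0.998, -0.059, -0.0]
contact_force: [0.0, -0.5, 0.1]
width: 1.001
```

Emit:
apply_moves(
  deltas="-1 -2 4 -30 0 0 0.3; -1 0 0 -25 0 0 0; -1 0 0 -12 0 0 0; -1 0 0 -6 0 0 0; -1 0 0 0 0 0 0",
)

```text
clock: 3.28
tool_pos: [0.5349, 0.0386, 0.0604]
orientation: [-0.003, 0.998, -0.057, 0.007]
contact_force: [0.1, 0.1, 0.1]
width: 0.999
```

Emit:
apply_moves(
  deltas="-1 -6 0 -6 -0.3 0.8 0; -1 0 0 0 0 0 0; -1 0 0 0 0 0 0; -1 0 0 0 0 0 0; -1 0 0 0 0 0 0",
)

```text
clock: 3.9
tool_pos: [0.5297, 0.0387, 0.056]
orientation: [0.0, 0.998, -0.057, 0.001]
contact_force: [-0.6, 0.0, -0.1]
width: 1.001
```

Emit:
apply_moves(
  deltas="-1 -1 0 -4 0 0 0.2; 0.5 0 0 0 0 0 0; 1 0 0 0 0 0 0; 1 0 0 0 0 0 0; 1 0 0 0 0 0 0",
  newtons=40,
)

```text
clock: 4.53
tool_pos: [0.5285, 0.0371, 0.0517]
orientation: [0.001, 0.998, -0.056, 0.0]
contact_force: [-5.9, -1.4, 15.0]
width: 0.161
```

Emit:
apply_moves(
  deltas="1 0 0 0 0 0 0; 1 0 0 0 0 0 0; 1 0 0 0 0 0 0; 1 0 0 0 0 0 0; 1 0 0 0 0 0 0",
)

```text
clock: 5.15
tool_pos: [0.5285, 0.0372, 0.0518]
orientation: [0.001, 0.998, -0.056, 0.0]
contact_force: [-1.3, -1.1, 0.5]
width: 0.156
```

Emit:
apply_moves(
  deltas="1 0 0 0 0 0 4; 1 0 0 0 0 0 5; 1 0 0 0 0 0 5; 1 0 0 0 0 0 5; 1 0 0 0 0 0 0",
)

```text
clock: 5.78
tool_pos: [0.5285, 0.0371, 0.0518]
orientation: [0.001, 0.993, 0.114, 0.001]
contact_force: [-0.5, 0.2, 1.3]
width: 0.159
```

Emit:
apply_moves(
  deltas="1 0 0 0 0 0 6; 1 0 0 0 0 0 6; 1 0 0 0 0 0 6; 1 0 0 0 0 0 6; 1 0 0 0 0 0 6",
)

```text
clock: 6.4
tool_pos: [0.5285, 0.0372, 0.0519]
orientation: [0.001, 0.93, 0.369, 0.001]
contact_force: [-0.2, -1.4, 0.7]
width: 0.151
```

Emit:
apply_moves(
  deltas="1 0 0 0 0 0 6; 1 0 0 0 0 0 6; 1 0 0 0 0 0 6; 1 0 0 0 0 0 4; 1 0 0 0 0 0 0",
)

```text
clock: 7.02
tool_pos: [0.5285, 0.0371, 0.0518]
orientation: [0.001, 0.842, 0.54, 0.001]
contact_force: [-0.3, -0.8, 1.1]
width: 0.153
```

```bash
python3 - <<'E'
from bench import manip
import numpy as np
s=manip.observe();q=s["orientation"];print(np.degrees(2*np.arctan2(q[2],q[1])),q,s["tool_pos"],s["contact_force"],s["ft_torque"],s["joints"],s["width"])
E
```

```text
65.34375479300668 [7.01533889e-04 8.41775209e-01 5.39826805e-01 1.01257411e-03] [0.5285253  0.03710826 0.0518463 ] [-0.31432316 -0.78956754  1.09617975] [-0.036162    0.274005    0.07446149] [ 0.39449635  0.42105812 -0.63918997  1.82720324  0.29712351  0.98764195
 -0.7983251 ] 0.15338858656869192
```

Emit:
apply_moves(
  deltas="1 0 0 0 0 0 5; 1 0 0 0 0 0 3.5; 1 0 0 0 0 0 0; 1 0 0 0 0 0 0; 1 0 0 0 0 0 0",
)

```text
clock: 7.65
tool_pos: [0.5285, 0.0371, 0.0518]
orientation: [0.001, 0.802, 0.597, 0.001]
contact_force: [0.8, 0.4, 1.3]
width: 0.16
```

```bash
python3 - <<'E'
from bench import manip
import numpy as np,cv2,pickle
s=manip.observe();q=s["orientation"];print(np.degrees(2*np.arctan2(q[2],q[1])),s["ft_torque"],s["clock"])
im=manip.camera("wrist"); cv2.imwrite("pics/w2.png",im); pickle.dump(s,open("w2.pkl","wb"))
E
```

```text
73.29854031384212 [-0.00879481  0.25611704  0.07456658] 7.65
```

View pics/w2.png

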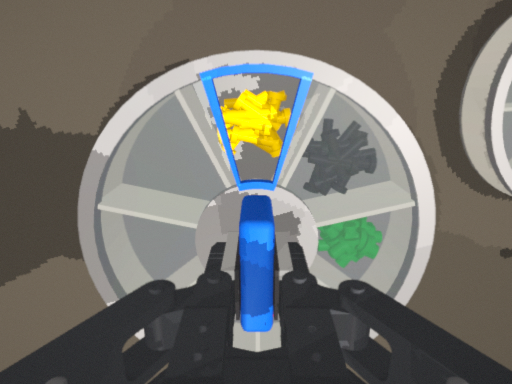

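Opening spans columns 202–311 (middle 256.5). The dividers either side of the brass are at about 180 and 333 (middle 256.5), so it is centred. Releasing and lifting.

Emit:
apply_moves(
  deltas="0.4 0 0 0 0 0 0; 0 0 0 0 0 0 0; -0.5 0 0 0 0 0 0; -1 0 0 0 0 0 0; -1 0 0 0 0 0 0",
)

```text
clock: 8.32
tool_pos: [0.5287, 0.0374, 0.0518]
orientation: [0.001, 0.803, 0.597, 0.001]
contact_force: [0.1, 0.6, 0.0]
width: 1.0
```

Emit:
apply_moves(
  deltas="-1 0 0 0 0 0 0; -1 0 0 15 0 0 0; -1 0 0 30 0 0 0; -1 0 0 40 0 0 0; -1 0 0 40 0 0 0",
)

```text
clock: 8.95
tool_pos: [0.5264, 0.0377, 0.1803]
orientation: [-0.001, 0.802, 0.597, -0.001]
contact_force: [0.3, 0.4, -0.2]
width: 1.002
```

Emit:
apply_moves(
  deltas="-1 -10 -25 30 0 0 0; -1 -15 -20 0 0 0 0; -1 0 0 0 0 0 0; -1 0 0 0 0 0 0; -1 0 0 0 0 0 0",
)

```text
clock: 9.57
tool_pos: [0.5034, -0.0055, 0.2195]
orientation: [0.002, 0.801, 0.599, 0.004]
contact_force: [0.1, 0.1, 0.1]
width: 1.004
```

```bash
python3 - <<'E'
from bench import manip
import numpy as np,cv2,pickle
s=manip.observe()
im=manip.camera("wrist"); cv2.imwrite("pics/w3.png",im); pickle.dump(s,open("w3.pkl","wb"));cv2.imwrite("pics/top3.png",manip.camera("top")); cv2.imwrite("pics/side3.png",manip.camera("side"))
E
```

```text
(no output)
```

View pics/w3.png

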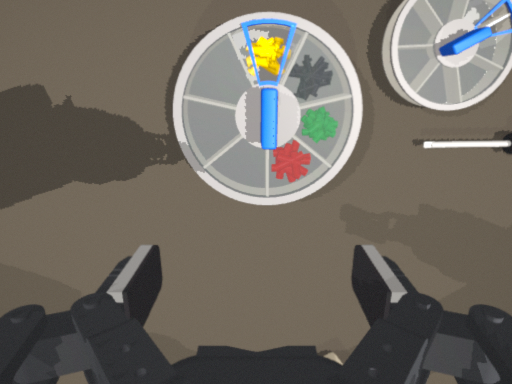

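View pics/side3.png

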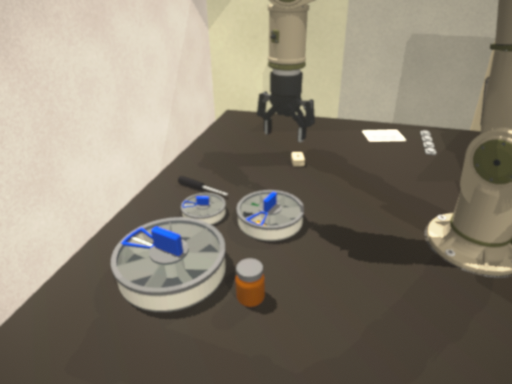

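```bash
python3 mw.py w3 268 109 98; python3 - <<'E'
import cv2
a=cv2.imread('pics/w3.png');cv2.imwrite('pics/w3c.png',cv2.resize(a[5:210,165:370],None,fx=2.9,fy=2.9,interpolation=cv2.INTER_CUBIC))
E
```

```text
rim centre [0.52878284 0.03853808] (180.3851776123047, 180.50929260253906)
brass [267.1  54.1] [0.5455 0.0941] r 0.058 ang 73.25
red [289.9 161.6] [ 0.5392 -0.0193] r 0.0588 ang -79.77
green [318.7 124.6] [0.579  0.0109] r 0.0573 ang -28.82
gripblob ((267.0, 118.5), (59.0, 12.0), 90.0)
top rect ((528.2300415039062, 39.13592529296875), (50.225563049316406, 10.921600341796875), 73.80690002441406) pca ang -106.37260561160181
blob rect ((526.8955078125, 39.12329864501953), (49.429420471191406, 10.063920974731445), 73.75801849365234) pca ang -106.37171571844662
frame band 0.045 mid 73.69 half 15.51
frame band 0.055 mid 73.7 half 15.49
frame band 0.065 mid 73.59 half 15.46
```

View pics/w3c.png

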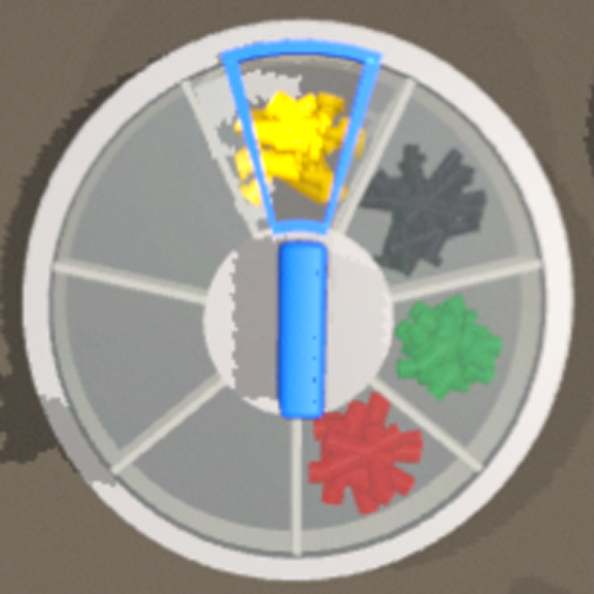

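The opening is at 73.7°, the brass centroid at 73.3° (74.0–74.5° inferred from the green and red), so the error is under 1°. The jar is at the same pixels, about (250,283), in the side view as before. Handing in.

```bash
python3 - <<'E'
from bench import manip
import cv2,numpy as np
a=cv2.imread("pics/side0.png").astype(int);b=cv2.imread("pics/side3.png").astype(int)
print("jar diff",abs(a-b)[255:310,230:272].mean())
print(manip.hand_in())
E
```

```text
jar diff 3.272150072150072
the job is handed in; nothing more can be done
None
```

I turned the middle-sized organiser's lid about 80° counter-clockwise by its blue grip, so the opening now sits over the brass screws. I then let go, lifted the gripper clear and handed the job in at about 10 s.

- **Alignment:** After release, the wrist picture puts the opening at 73.7°. The brass screws measure 73.3°, and the compartment middle worked out from the red and green contents is 74.0–74.5°, so these checks agree to within 1°.
- **Jar:** The jar looks unmoved and upright in the side view; its image patch changed by about 3 grey levels between the before and after pictures.
- **Forces and contact:** The highest force I saw at the end of a move was about 16 N, while gripping. It read near zero after release, with the gripper touching nothing.
- **One disagreement:** With the grip held, the tool sat about 1.5 mm off the turning centre the cameras gave, which is within the stated 2 mm calibration error. It caused no side load while turning.

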